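Roll the chamber's seal strip home

ROBOT

A 7-joint arm with a two-finger parallel gripper is mounted at the origin on the work surface. World frame = base frame: x ahead of the robot, y to its left, z up, the work surface at z = 0. Lengths are in m, angles in rad, forces in N, time in s.
With the tool pointing down it reaches from about 0.425 to 0.925 m from the base axis. Payload 6.8 kg.
Tool frame: the origin (TCP) lies between the finger pads; the fingertips stand 17 mm ahead of it and the grasp point (between the pads) lies 2 mm behind it; z points along the fingers, y is the direction in which the jaws open and shut (so a half turn about z gives the same grasp; the last joint's range is limited). The gripper opens to 85 mm and grips with 20 to 120 N. Pads are 22 mm wide; open, the fingers measure 114 mm over their backs; the gripper's body (76 mm by 85 mm) begins 54 mm behind the grasp point. The pads swing forward as they close: fully open they stand 13 mm farther back than shut.
Start: joints at [-1.267, 0.477, 0.022, 1.555, -0.011, 1.109, -0.083], TCP at [0.27, 0.619, 0.248] pointing down, gripper open.
Joint ranges: [-2.96, 2.96], [-0.34, 2.1], [-1.41, 1.46], [0.24, 2.44], [-1.37, 4.51], [0.17, 1.92], [-2.96, 2.96]. Speed limits (rad/s): [2.39, 2.39, 3.14, 3.14, 3.14, 3.14, 3.14].

INTERFACE

Orientations are given as a unit quaternion [w, x, y, z].
In Python, from station import bot gives the robot as it stands. The module is installed in compiled form; this text tells all that it offers.
- The arm moves only by the tool carry_out, never from a script. Its argument "moves" is a list of rows, each a list of 3 entries, a list of its own where there are three numbers: the turn, a rotation vector about the tool's x, y, z in degrees, then the shift along the tool's x, y, z in cm, then the finger opening in cm, from 0 to 8.54. A call has 1 to 5 rows; each row is the pose to reach, as a shift and turn from the pose commanded when the call began, along the tool's axes at that moment; what a row does not reach only later rows make up. A row lasts 1/8 s, in which the tool goes at most 62.5 mm and 10.7 degrees, less where a joint would pass 70% of its speed; a pose out of reach is approached as far as the arm can. A call with a gripper value outside its range is refused whole. The fingers move at their own pace and stop on an object; "newtons" is the grip in N (left out, the last holds). Time passes only in rows, so rows that repeat a pose let the fingers close. It gives the time, the measured TCP pose, the force and the opening at its end, in the units of the state.
- bot.get_obs(): the state, without advancing time (a new reading comes with each control period).
- bot.read_camera(name): name is "scene" or "side" or "wrist"; returns the picture (384x512x3 uint8, red, green, blue); there is no depth.
- bot.camera_info(name): a dict with "vertical_fov" (degrees; the focal length in pixels is half the picture's height over the tangent of half this angle, whatever the lens; pixels are square), "cx", "cy" (the principal point, pixels), "k1" (the pictures are not rectified: a ray, as slopes to the right and down, at radius r is drawn at 1 + k1 r^2 times it, then the intrinsics apply), "position" and "attitude" of the camera in the world. Camera axes: x right, y up, looking along -z (the intrinsics and any distortion apply to the point x, -y, -z); pixel columns grow to the right and rows downward; lengths in m; the calibration is good to about 2 mm. A picture is of the moment at which its call begins: read the wrist's pose just before it. camera_info takes no time and is no camera call; for the wrist camera it gives the pose at the moment of the call.
- bot.hand_in(): hands the job in, once; it reports no verdict.
Trained networks look in the newest picture that a camera, given by its name, has taken for a name from the list of things; names that differ only in an ending like _2 or _b are one class to them, and where a whole thing is asked for, a point or a joint stands for the part that bears it (a point fixed in the world has none). Each returns a list of dicts, best first, with "score" (0 to 1); they miss things now and then, are a little off and sometimes report something else, mostly with a low value. They report only what shows in the picture. A call takes as long as a camera call. They do not tell look-alikes from the thing itself.
- bot.silhouettes(label, camera): "region" (384x512 bool, what is visible of it) and "location" ([column, row] in pixels, amid what is visible of it).
The state is a dict: "t": time; "q": joint angles; "joint_vel": joint speeds; "joint_torque": joint torques, N m; "eef_pos": TCP position; "tool_rot": TCP orientation; "contact_force": force on the tool from outside, world axes, zero at the start; "torque": the same for the moment, N m; "gripper_width": opening from 0.0 (shut) to 1.0 (fully open).
Only numpy, scipy, OpenCV 4.12 (cv2) and the standard library are available. Lean on these libraries where they do the work, as an engineer would, in place of code of your own. Each camera call takes 0.05 s, during which the arm holds its last target. There are 200 camera calls.

TASK

Take the hand roller from its stand and roll it with firm, steady pressure along the white seal strip of the imaging chamber, starting at the red marker and working to the far end, until every segment is pressed fully home and flush; do not bear down so hard that the chamber is damaged. Press with the roller only, keeping the gripper off the chamber, then hang the roller back upright in its stand, let go, and leave the other things where they are.

Things in the scene. Friction and masses are not known exactly. Their poses are not given: they have to be found in the camera images.
- chamber: Leaf-imaging chamber, fixed, 120 (x) x 220 mm (y) seen from above; origin under its centre on the table, z up. Its dark deck stands on levelling screws: 62 to 78 mm above the table at mid-length, leaning lengthwise by up to 4.6 degrees either way (6 mm up or down at the strip's ends). This height and lean are NOT in any pose given and do not give under load: feel for them. Green glass window at +x. Over 36 N of pressing damages it.
- strip_mid (a point): Middle of the white seal strip, 70 mm above the table (the mean flush height; the true one differs by up to 8 mm); axes as the chamber's. The strip is six rigid segments in a row along y, each 27 mm long and 20 mm wide (x), with centres at y = -70, -42, -14, 14, 42, 70 mm from this point, set in the deck, which is level with them once they are home. Its x in the chamber's frame is -25 mm.
- red_end (a point): Red marker on the deck beside the end of the strip to start from (98 mm from the strip's middle, towards the chamber's -y; segment 1 is next to it). The height given ignores the deck's setting.
- roller_handle (a point): Centre of the blue square handle (30 x 30 mm, 50 mm tall) of the loose sprung hand roller, about 0.25 to 0.35 kg. x is the rolling direction, y the axle, z up. From 25 to 33 mm under this point is a steel cross-plate 36 (x) by 88 mm (y) on which fingertips may bear. Under it is a fork, 36 mm wide (y), with the wheel.
- wheel_low (a point): Lowest point of the roller's black rubber wheel (radius 22 mm, 18 mm wide) when unloaded, 121 mm straight under the handle's centre; fixed to the handle, it ignores springing. The fork springs up into the handle by at most 10 mm, about 6 N per mm, no preload.
- wheel (a joint): Turn of the roller's wheel on its axle, rad, unlimited; it turns as the wheel rolls (22 mm of travel per rad) and is 0 at the start.
- stand: Fixed aluminium roller stand, base 100 x 100 mm; origin under its centre on the table. Two parallel rails along its x, 80 mm long, 8 mm thick, at y = +-32 mm (56 mm clear between them), top 100 mm above the table. The roller hangs with its cross-plate lying over both rails and the wheel between them.
- stand_top (a point): Middle of the stand, between the rails at the height of their tops (100 mm).
- bottle_mid (a point): Bystander: amber bottle, 54 mm wide, 120 mm tall, half-way up.
- lens_mid (a point): Bystander: dark lens barrel, 48 mm wide, 70 mm tall, half-way up.
- screwdriver_grip (a point): Bystander: screwdriver lying on the table, its handle.
- seg1 (a joint): Height of strip segment 1 (centre y = -70 mm from the strip's middle, at the red marker) above flush, m: 0 fully home and flush, starts 0.003 to 0.005 proud. It slides down stiffly, takes about 13 N, stays where it is left, and has a solid stop at 0.
- seg2 (a joint): Height of strip segment 2 (centre y = -42 mm from the strip's middle) above flush, m: 0 fully home and flush, starts 0.003 to 0.005 proud. It slides down stiffly, takes about 13 N, stays where it is left, and has a solid stop at 0.
- seg3 (a joint): Height of strip segment 3 (centre y = -14 mm from the strip's middle) above flush, m: 0 fully home and flush, starts 0.003 to 0.005 proud. It slides down stiffly, takes about 13 N, stays where it is left, and has a solid stop at 0.
- seg4 (a joint): Height of strip segment 4 (centre y = 14 mm from the strip's middle) above flush, m: 0 fully home and flush, starts 0.003 to 0.005 proud. It slides down stiffly, takes about 13 N, stays where it is left, and has a solid stop at 0.
- seg5 (a joint): Height of strip segment 5 (centre y = 42 mm from the strip's middle) above flush, m: 0 fully home and flush, starts 0.003 to 0.005 proud. It slides down stiffly, takes about 13 N, stays where it is left, and has a solid stop at 0.
- seg6 (a joint): Height of strip segment 6 (centre y = 70 mm from the strip's middle, at the far end) above flush, m: 0 fully home and flush, starts 0.003 to 0.005 proud. It slides down stiffly, takes about 13 N, stays where it is left, and has a solid stop at 0.
Mind the look-alikes: they are no part of the job. What is meant by the part that bears roller_handle is not purple or turquoise, and is the smaller of those in its own colour.

How it is judged:
By the outcome, as a careful person would: the job done as asked, in the order asked, and still so for the second after the job is handed in, with the robot touching nothing.
It also fails if it takes over 72 s, if anything falls off the work surface, if the arm or the gripper's body presses on something with over 40 N, if the wrist force passes 120 N, or if a joint passes its speed limit or range.

## Working session

There is one attempt and no reset: what is moved stays moved. The work goes in short steps, Python scripts to look and compute and a tool call to move; the robot and the scene stay as the last step left them, time stands still between calls to the robot, and variables do not carry over. Pictures are saved under pics/ and viewed, about 8 in all and at most 12, crops included, and the job is handed in when it is done.

Besides the shell and the picture viewer there is one more tool, called after ">>>" by a JSON object that holds its "api" and its "payload". carry_out: Moves the arm, as the interface text tells. Its arguments: {"type":"object","properties":{"moves":{"type":"array"},"newtons":{"type":"number"}},"required":["moves"]}

```bash
mkdir -p pics
cat > h.py <<'E'
import numpy as np, cv2
from scipy.spatial.transform import Rotation as R
from station import bot
def rot(q): return R.from_quat([q[1],q[2],q[3],q[0]])
def cam(n):
    c=bot.camera_info(n); f=192/np.tan(np.radians(c["vertical_fov"])/2)
    a=c["attitude"]; M=rot(a).as_matrix() if np.size(a)==4 else np.array(a)
    return f,c["cx"],c["cy"],c["k1"],np.array(c["position"]),M
def proj(n,P,C=None):
    f,cx,cy,k,p,M=C or cam(n); d=(np.atleast_2d(P)-p)@M
    x=d[:,0]/-d[:,2]; y=-d[:,1]/-d[:,2]; s=1+k*(x*x+y*y)
    return np.c_[cx+f*x*s,cy+f*y*s]
def ray(n,uv,C=None):
    f,cx,cy,k,p,M=C or cam(n); K=np.array([[f,0,cx],[0,f,cy],[0,0,1.]])
    u=cv2.undistortPoints(np.array([[uv]],float),K,np.array([k,0,0,0.]))[0,0]
    d=M@np.array([u[0],-u[1],-1]); return p,d/np.linalg.norm(d)
def onz(n,uv,z,C=None):
    p,d=ray(n,uv,C); return p+d*(z-p[2])/d[2]
def tri(rs):
    A=sum(np.eye(3)-np.outer(d,d) for p,d in rs); b=sum((np.eye(3)-np.outer(d,d))@p for p,d in rs)
    return np.linalg.solve(A,b)
def save(n,fn):
    im=bot.read_camera(n); cv2.imwrite("pics/"+fn,im[:,:,::-1]); return im
E
python3 - <<'E'
from h import *
np.set_printoptions(precision=4,suppress=True)
ims=[]
for c in["scene","side"]:
    print(c,bot.camera_info(c)); ims.append(bot.read_camera(c))
    for l in["chamber","roller_handle","stand","bottle_mid","lens_mid","screwdriver_grip"]:
        print(l,[(round(d["score"],2),np.round(d["location"]).tolist(),int(d["region"].sum())) for d in bot.silhouettes(l,c)[:5]])
    cv2.imwrite(f"pics/{c}0.png",ims[-1][:,:,::-1])
o=bot.get_obs();print(o)
print(bot.camera_info("wrist"))
E
```

```text
scene {'vertical_fov': 53.76686760984729, 'cx': 255.5578044902932, 'cy': 198.42194499844885, 'k1': -0.07043229761547251, 'position': array([ 1.1547, -0.0525,  0.9805]), 'attitude': array([0.7288, 0.2222, 0.1935, 0.618 ])}
chamber [(0.9, [178.0, 218.0], 3414), (0.56, [201.0, 199.0], 64)]
roller_handle [(0.74, [290.0, 132.0], 954), (0.6, [346.0, 134.0], 910), (0.57, [308.0, 173.0], 622), (0.56, [361.0, 190.0], 605)]
stand [(0.85, [303.0, 196.0], 705), (0.17, [175.0, 208.0], 66)]
bottle_mid [(0.95, [179.0, 272.0], 502)]
lens_mid [(0.85, [330.0, 253.0], 355), (0.64, [179.0, 218.0], 3312)]
screwdriver_grip [(0.74, [246.0, 279.0], 289)]
side {'vertical_fov': 53.64760985902285, 'cx': 249.19536292919756, 'cy': 198.6338599456795, 'k1': -0.03625637777133688, 'position': array([ 0.2706, -0.8392,  0.7122]), 'attitude': array([ 0.8679,  0.4673, -0.0883, -0.1437])}
chamber [(0.67, [264.0, 272.0], 3875), (0.37, [201.0, 171.0], 273)]
roller_handle [(0.95, [160.0, 185.0], 971), (0.77, [160.0, 149.0], 363), (0.56, [217.0, 156.0], 372), (0.53, [200.0, 174.0], 235)]
stand [(0.67, [204.0, 173.0], 244), (
[... 235 characters left out ...]
.2671,  0.477 ,  0.0224,  1.5554, -0.0115,  1.1093, -0.0831]), 'joint_vel': array([-0.0006, -0.0006, -0.0012,  0.0002, -0.0008, -0.0002, -0.0009]), 'joint_torque': array([  0.0001, -59.6168,   1.6056, -28.15  ,   0.0122,   0.0013,
         0.    ]), 'eef_pos': array([0.2702, 0.6186, 0.2483]), 'tool_rot': array([-0.    ,  0.2045,  0.9789, -0.    ]), 'contact_force': array([1.0284, 0.0966, 0.4144]), 'torque': array([-0.0491, -0.0054,  0.0262]), 'gripper_width': 0.9993526880219793}
{'vertical_fov': 70.1566795491724, 'cx': 251.6666532994501, 'cy': 193.76743101963868, 'k1': -0.046625312197395505, 'position': array([0.2052, 0.6461, 0.374 ]), 'attitude': array([ 0.8285, -0.117 , -0.0771,  0.5421])}
```

Run:
```python
import cv2
a=cv2.imread("pics/scene0.png");b=cv2.imread("pics/side0.png")
A=cv2.resize(a[90:310,130:410],(764,600),interpolation=cv2.INTER_CUBIC)
B=cv2.resize(b[110:330,110:390],(764,600),interpolation=cv2.INTER_CUBIC)
cv2.imwrite("pics/sc1.png",A);cv2.imwrite("pics/si1.png",B)
```

```text
(no output)
```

View pics/sc1.png

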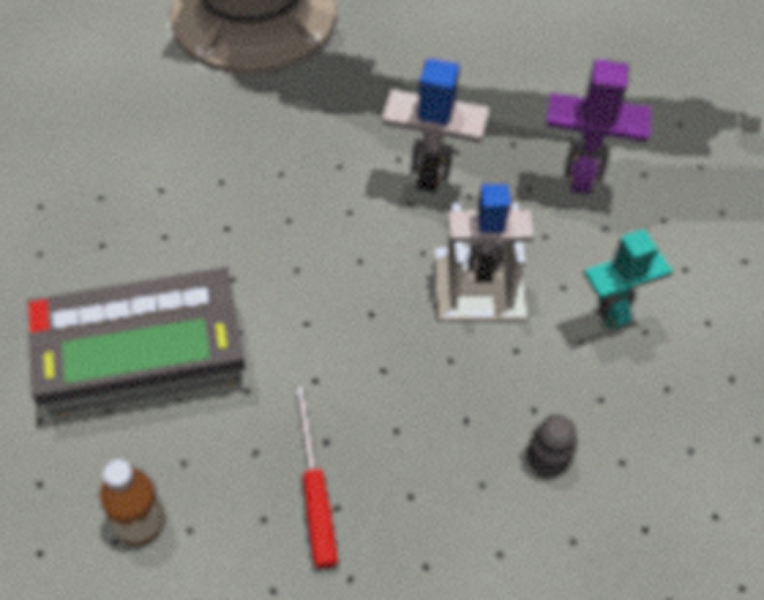

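View pics/si1.png

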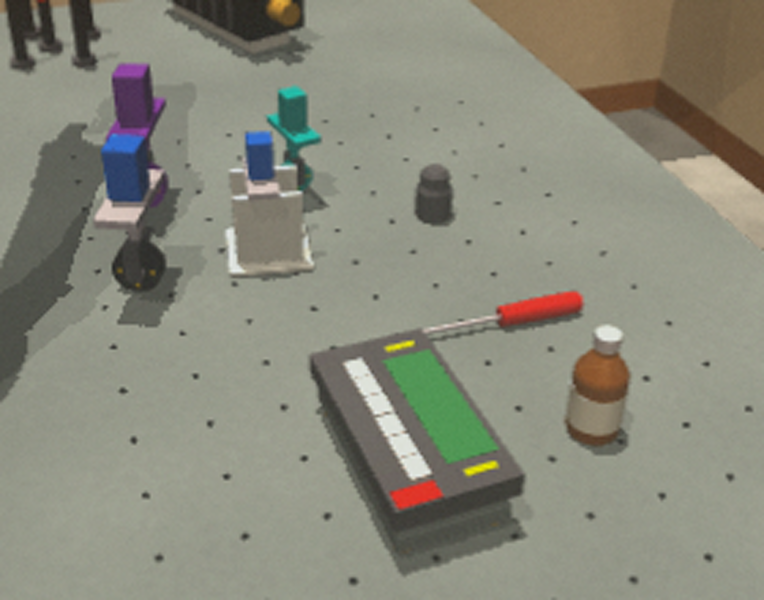

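The scene picture (full-image pixels) has four rollers. Large blue one is at (290,125), purple at (352,125), and turquoise at (363,185). The small blue one hangs in the stand, at (311,166) in scene and (205,167) in side. It is blue and smaller than the other blue one, so it is the one meant. The chamber's red marker is at (144,206) in scene and (262,291) in side. Next I triangulate.

Run:
```python
from h import *
np.set_printoptions(precision=4,suppress=True)
a={"scene":cv2.imread("pics/scene0.png"),"side":cv2.imread("pics/side0.png")}
off=(764/280,600/220)
def full(n,u,v): o=(130,90) if n=="scene" else (110,110); return (o[0]+u/off[0],o[1]+v/off[1])
def blob(n,kind,c,r):
    im=a[n]; h=cv2.cvtColor(im,cv2.COLOR_BGR2HSV).astype(int); H,S,V=h[...,0],h[...,1],h[...,2]
    m={"blue":(abs(H-110)<13)&(S>120),"red":((H<8)|(H>172))&(S>140),"green":(abs(H-60)<12)&(S>90)}[kind]
    yy,xx=np.mgrid[:384,:512]; m&=np.hypot(xx-c[0],yy-c[1])<r
    return np.array([xx[m].mean(),yy[m].mean()]),int(m.sum())
def t(name,kind,s,d,r):
    A,na=blob("scene",kind,full("scene",*s),r);B,nb=blob("side",kind,full("side",*d),r)
    rs=[ray("scene",A),ray("side",B)]; P=tri(rs)
    print(name,A,na,B,nb,P,"res px",proj("scene",P)[0]-A); return P
t("handle","blue",(495,207),(260,155),14)
t("bigblue","blue",(440,90),(125,168),20)
red=t("red","red",(40,316),(415,494),15)
t("window","green",(136,350),(440,405),40)
def hand(name,s,d):
    P=tri([ray("scene",full("scene",*s)),ray("side",full("side",*d))]);print(name,P);return P
s1=hand("seg1",(65,318),(416,470)); s6=hand("seg6",(195,296),(356,369))
print("yaw of +y",np.degrees(np.arctan2(*(s6-s1)[1::-1])), np.linalg.norm(s6-s1))
hand("yellow near red",(49,364),(481,468));hand("yellow far",(221,335),(400,346))
hand("bottle cap",(117,472),(607,338));hand("lens top",(556,430),(434,172));
# stand base corners (z=0ish): right-near, left-near scene
for uv in[(437,317),(528,317)]: print("stand corner",onz("scene",full("scene",*uv),0.0))
for uv in[(230,272),(313,267)]: print("stand corner side",onz("side",full("side",*uv),0.0))
```

```text
handle [310.4331 165.4841] 157 [204.4681 166.4113] 141 [0.4996 0.2075 0.136 ] res px [-0.0804  0.1935]
bigblue [289.8902 122.4549] 255 [154.3926 170.5671] 298 [0.3427 0.1802 0.1607] res px [ 0.0698 -0.204 ]
red [143.831 205.507] 71 [262.0328 290.9426] 122 [ 0.51   -0.2831  0.0673] res px [-0.0138  0.0195]
window [179.1052 218.0591] 694 [270.8627 258.7046] 765 [ 0.5699 -0.1848  0.0646] res px [-0.3995  0.6036]
seg1 [ 0.5198 -0.2556  0.0662]
seg6 [ 0.5136 -0.1153  0.0666]
yaw of +y 92.56410152921838 0.14037704934121337
yellow near red [ 0.5739 -0.2722  0.0666]
yellow far [ 0.5665 -0.0928  0.0645]
bottle cap [ 0.7307 -0.1994  0.1147]
lens top [0.7308 0.2235 0.0638]
stand corner [0.5406 0.1488 0.    ]
stand corner [0.5578 0.2506 0.    ]
stand corner side [0.4517 0.1748 0.    ]
stand corner side [0.5491 0.1546 0.    ]
```

>>> {"api": "carry_out", "payload": {"moves": [[[0, 0, -2], [-4.7, -3.6, 0], 7], [[0, 0, -4], [-9.4, -7.2, 0], 7], [[0, 0, -6], [-14.1, -10.8, 0], 7], [[0, 0, -8], [-18.8, -14.4, 0], 7], [[0, 0, -10], [-23.5, -18, 0], 7]], "newtons": 80}}

```text
t: 1.32
eef_pos: [0.4143, 0.3579, 0.2486]
tool_rot: [0.0, 0.118, 0.993, 0.0]
contact_force: [0.8, -0.3, 0.3]
gripper_width: 0.817
```

```bash
cat >> h.py <<'E'
def go(p,ay):
    o=bot.get_obs(); Rm=rot(o["tool_rot"])
    y=np.radians(ay); Y=np.array([np.cos(y),np.sin(y),0]);Z=np.array([0,0,-1.]);T=R.from_matrix(np.c_[np.cross(Y,Z),Y,Z])
    print("t",round(o["t"],2),"shift cm",np.round(Rm.inv().apply(np.array(p)-o["eef_pos"])*100,2),"turn deg",np.round(np.degrees((Rm.inv()*T).as_rotvec()),2),"F",np.round(o["contact_force"],1),"pos",np.round(o["eef_pos"],4),"q",np.round(o["q"],2))
E
python3 -c "
from h import *
go((.4996,.2075,.248),80)"
```

```text
t 1.32 shift cm [-11.81 -12.62   0.06] turn deg [ 0.04  0.03 -3.53] F [ 0.8 -0.3  0.3] pos [0.4143 0.3579 0.2486] q [-0.88  0.27  0.07  1.87 -0.02  1.01  0.53]
```

>>> {"api": "carry_out", "payload": {"moves": [[[0, 0, -1.2], [-3.9, -4.2, 0], 7], [[0, 0, -2.4], [-7.8, -8.4, 0], 7], [[0, 0, -3.5], [-11.8, -12.6, 0], 7], [[0, 0, -3.5], [-11.8, -12.6, 0], 7]]}}

```text
t: 1.82
eef_pos: [0.501, 0.2039, 0.2487]
tool_rot: [0.001, 0.093, 0.996, -0.001]
contact_force: [-0.5, 0.4, -0.6]
gripper_width: 0.817
```

Run:
```python
from h import *
np.set_printoptions(precision=4,suppress=True)
C=cam("wrist"); np.save("C1.npy",np.array(list(C),dtype=object),allow_pickle=True)
go((.4996,.2075,.135),80)
im=save("wrist","w1.png")[:,:,::-1].copy()
for th,col in((-10,(0,255,255)),):
    c,s=np.cos(np.radians(th)),np.sin(np.radians(th))
    def W(x,y,z): return np.array([.4996+c*x-s*y,.2075+s*x+c*y,z])
    for pts in([(a*.015,b*.015,.158) for a,b in((1,1),(1,-1),(-1,-1),(-1,1))],[(a*.018,b*.044,.108) for a,b in((1,1),(1,-1),(-1,-1),(-1,1))]):
        q=proj("wrist",[W(*p) for p in pts],C).round().astype(int); cv2.polylines(im,[q],True,col,1)
cv2.imwrite("pics/w1b.png",im)
```

```text
t 1.82 shift cm [ 0.23  0.34 11.37] turn deg [-0.08  0.1  -0.62] F [-0.5  0.4 -0.6] pos [0.501  0.2039 0.2487] q [-0.63  0.26  0.16  1.89 -0.04  1.    0.93]
```

View pics/w1b.png

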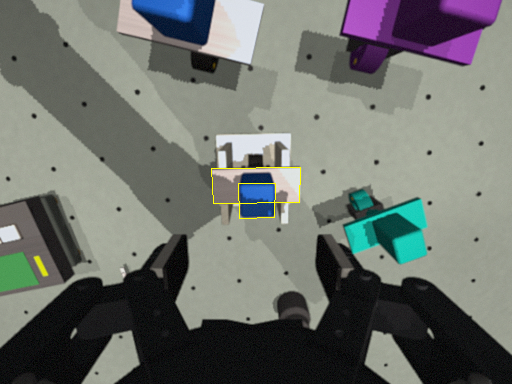

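Run:
```python
import cv2,numpy as np
a=cv2.imread("pics/w1.png")[120:235,190:325];b=cv2.imread("pics/w1b.png")[120:235,190:325]
cv2.imwrite("pics/w1c.png",cv2.resize(np.hstack([a,b]),None,fx=2.9,fy=2.9,interpolation=cv2.INTER_NEAREST))
```

```text
(no output)
```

View pics/w1c.png

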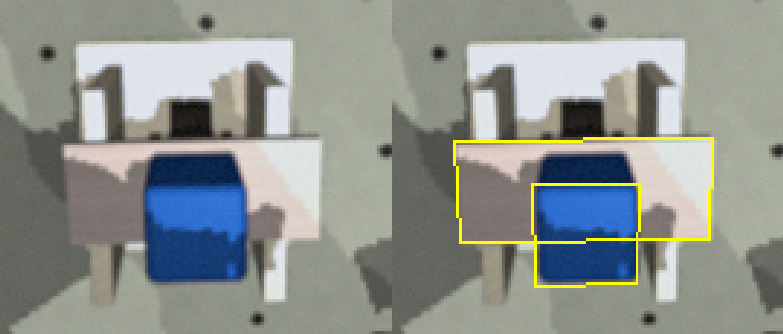

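Overlay fits well; the small blue roller in the stand (257,190 in the wrist picture) is confirmed. Now I descend.

>>> {"api": "carry_out", "payload": {"moves": [[[0, 0, 0], [0, 0, 4.5], 7], [[0, 0, 0], [0, 0, 8], 7], [[0, 0, 0], [0, 0, 9.5], 7], [[0, 0, 0], [0, 0, 10], 7]]}}

```text
t: 2.38
eef_pos: [0.4981, 0.2103, 0.148]
tool_rot: [-0.0, 0.087, 0.996, -0.0]
contact_force: [0.0, 1.4, 0.6]
gripper_width: 0.819
```

```bash
python3 -c "
from h import *
go((.4998,.2077,.128),80)"
```

```text
t 2.38 shift cm [-0.21 -0.23  2.  ] turn deg [-0.01 -0.04 -0.01] F [0.  1.4 0.6] pos [0.4981 0.2103 0.148 ] q [-0.62  0.38  0.13  1.98 -0.07  0.79  0.95]
```

>>> {"api": "carry_out", "payload": {"moves": [[[0, 0, 0], [-0.2, -0.2, 2], 6], [[0, 0, 0], [-0.2, -0.2, 2], 0], [[0, 0, 0], [-0.2, -0.2, 2], 0], [[0, 0, 0], [-0.2, -0.2, 2], 0], [[0, 0, 0], [-0.2, -0.2, 2], 0]], "newtons": 80}}

```text
t: 3.0
eef_pos: [0.5008, 0.2077, 0.1296]
tool_rot: [0.001, 0.088, 0.996, 0.001]
contact_force: [-0.6, -0.4, 6.0]
gripper_width: 0.344
```

>>> {"api": "carry_out", "payload": {"moves": [[[0, 0, 0], [0, 0, -0.1], 0], [[0, 0, 0], [0, 0, -0.1], 0]]}}

```text
t: 3.25
eef_pos: [0.5002, 0.2072, 0.1296]
tool_rot: [0.0, 0.088, 0.996, 0.0]
contact_force: [-1.5, -0.0, 3.1]
gripper_width: 0.34
```

>>> {"api": "carry_out", "payload": {"moves": [[[0, 0, 0], [0, 0, -2], 0], [[0, 0, 0], [0, 0, -5], 0], [[0, 0, 0], [0, 0, -8], 0], [[0, 0, 0], [0, 0, -11], 0], [[0, 0, 0], [0, 0, -12], 0]]}}

```text
t: 3.88
eef_pos: [0.5006, 0.2071, 0.2504]
tool_rot: [0.001, 0.088, 0.996, 0.001]
contact_force: [-0.0, -0.3, -3.1]
gripper_width: 0.345
```

Run:
```python
from h import *
np.set_printoptions(precision=4,suppress=True)
# strip start: refine chamber from pictures: red centroid + seg centres via white mask fit
P=[];out=[]
for n,(u0,v0) in{"scene":(130,90),"side":(110,110)}.items():
    im=cv2.imread(f"pics/{n}0.png"); h=cv2.cvtColor(im,cv2.COLOR_BGR2HSV)
    m=((h[...,1]<45)&(h[...,2]>170)).astype(np.uint8)
    box=(145,192,212,214) if n=="scene" else (232,238,272,290)
    M=np.zeros_like(m);M[box[1]:box[3],box[0]:box[2]]=m[box[1]:box[3],box[0]:box[2]]
    ys,xs=np.nonzero(M); c=cv2.minAreaRect(np.c_[xs,ys].astype(np.float32)); print(n,len(xs),c)
    o=np.array([xs.mean(),ys.mean()]); w=np.linalg.svd(np.c_[xs,ys]-o,full_matrices=False)[2][0]; out.append((n,o,w))
mid=tri([ray(n,o) for n,o,w in out]); print("strip mid (centroid)",mid)
for z in(.062,.07,.078): print(z,[onz(n,o,z) for n,o,w in out])
# yaw: direction in each image -> on plane mid z
for n,o,w in out:
    d=onz(n,o+w*10,mid[2])-onz(n,o-w*10,mid[2]); print(n,"yaw of axis (if level)",np.degrees(np.arctan2(d[1],d[0]))%180)
go((.521,-.26,.25),2.5)
```

```text
scene 313 ((177.04054260253906, 202.2432403564453), (5.753964424133301, 57.210845947265625), 80.53767395019531)
side 350 ((251.3382568359375, 262.8970642089844), (50.59208297729492, 7.545937538146973), 59.036251068115234)
strip mid (centroid) [ 0.5171 -0.1885  0.0676]
0.062 [array([ 0.511, -0.188,  0.062]), array([ 0.5205, -0.1851,  0.062 ])]
0.07 [array([ 0.5166, -0.1868,  0.07  ]), array([ 0.5174, -0.1932,  0.07  ])]
0.078 [array([ 0.5222, -0.1856,  0.078 ]), array([ 0.5143, -0.2012,  0.078 ])]
scene yaw of axis (if level) 92.04409426915235
side yaw of axis (if level) 92.95254956414348
t 3.88 shift cm [-10.2  -45.63   0.  ] turn deg [ 0.12  0.02 77.4 ] F [-0.  -0.3 -3.1] pos [0.5006 0.2071 0.2504] q [-0.64  0.25  0.15  1.88 -0.05  1.01  0.93]
```

>>> {"api": "carry_out", "payload": {"moves": [[[0, 0, 8], [-1, -4.8, 0], 0], [[0, 0, 16], [-2.1, -9.6, 0], 0], [[0, 0, 24], [-3.2, -14.4, 0], 0], [[0, 0, 32], [-4.2, -19.2, 0], 0], [[0, 0, 40], [-5.3, -24, 0], 0]]}}

```text
t: 4.5
eef_pos: [0.5093, -0.0401, 0.2481]
tool_rot: [-0.001, 0.425, 0.905, -0.001]
contact_force: [2.1, 1.2, -2.9]
gripper_width: 0.34
```

```bash
python3 -c "
from h import *
go((.5214,-.2874,.25),2.5)"
```

```text
t 4.5 shift cm [-19.82 -14.85  -0.19] turn deg [-1.100e-01 -3.000e-02  3.715e+01] F [ 2.1  1.2 -2.9] pos [ 0.5093 -0.0401  0.2481] q [-0.39  0.21  0.4   1.96 -0.1   0.99  0.75]
```

>>> {"api": "carry_out", "payload": {"moves": [[[0, 0, 8], [-4, -3, 0], 0], [[0, 0, 16], [-8, -6, 0], 0], [[0, 0, 24], [-12, -9, 0], 0], [[0, 0, 32], [-16, -12, 0], 0], [[0, 0, 37.2], [-19.8, -14.8, 0], 0]]}}

```text
t: 5.12
eef_pos: [0.523, -0.2866, 0.2478]
tool_rot: [-0.001, 0.692, 0.722, -0.001]
contact_force: [0.4, 0.2, -3.7]
gripper_width: 0.342
```

>>> {"api": "carry_out", "payload": {"moves": [[[0, 0, 0], [0, 0, 2], 0], [[0, 0, 0], [0, 0, 3], 0], [[0, 0, 0], [0, 0, 3], 0]]}}

```text
t: 5.5
eef_pos: [0.5231, -0.284, 0.2177]
tool_rot: [-0.002, 0.69, 0.724, -0.001]
contact_force: [0.0, -0.0, -3.3]
gripper_width: 0.339
```

Run:
```python
from h import *
go((.5214,-.2874,.21),2.5)
for n in("scene","side"): save(n,n+"2.png")
a=cv2.imread("pics/scene2.png");b=cv2.imread("pics/side2.png")
A=cv2.resize(a[130:260,100:230],(400,400),interpolation=cv2.INTER_CUBIC)
B=cv2.resize(b[190:340,190:340],(400,400),interpolation=cv2.INTER_CUBIC)
cv2.imwrite("pics/v2.png",cv2.hconcat([A,B]))
```

```text
t 5.5 shift cm [-0.33 -0.19  0.77] turn deg [-0.17 -0.09  0.28] F [ 0.  -0.  -3.3] pos [ 0.5231 -0.284   0.2177] q [-0.05  0.43  0.59  1.81 -0.28  0.99  0.7 ]
```

View pics/v2.png

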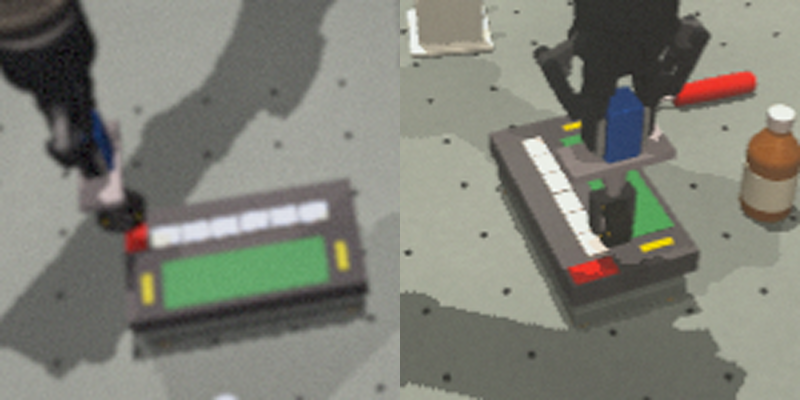

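>>> {"api": "carry_out", "payload": {"moves": [[[0, 0, 0], [-0.3, -0.2, 1], 0], [[0, 0, 0], [-0.3, -0.2, 1.7], 0], [[0, 0, 0], [-0.3, -0.2, 2], 0], [[0, 0, 0], [-0.3, -0.2, 2], 0]]}}

```text
t: 6.1
eef_pos: [0.5218, -0.2883, 0.199]
tool_rot: [-0.0, 0.69, 0.724, -0.0]
contact_force: [-0.1, -0.8, -2.3]
gripper_width: 0.345
```

>>> {"api": "carry_out", "payload": {"moves": [[[0, 0, 0], [0, 0, 0.2], 0], [[0, 0, 0], [0, 0, 0.4], 0], [[0, 0, 0], [0, 0, 0.4], 0]]}}

```text
t: 6.48
eef_pos: [0.5219, -0.2884, 0.1952]
tool_rot: [-0.0, 0.69, 0.724, -0.0]
contact_force: [0.7, -0.2, -3.8]
gripper_width: 0.344
```

>>> {"api": "carry_out", "payload": {"moves": [[[0, 0, 0], [0, 0, 0.2], 0], [[0, 0, 0], [0, 0, 0.3], 0], [[0, 0, 0], [0, 0, 0.3], 0]]}}

```text
t: 6.85
eef_pos: [0.5218, -0.2884, 0.1922]
tool_rot: [-0.0, 0.69, 0.724, -0.0]
contact_force: [-0.3, 0.6, -3.3]
gripper_width: 0.338
```

>>> {"api": "carry_out", "payload": {"moves": [[[0, 0, 0], [0, 0, 0.2], 0], [[0, 0, 0], [0, 0, 0.3], 0], [[0, 0, 0], [0, 0, 0.3], 0]]}}

```text
t: 7.22
eef_pos: [0.5218, -0.2884, 0.1892]
tool_rot: [-0.0, 0.69, 0.724, -0.0]
contact_force: [0.6, 0.1, -3.1]
gripper_width: 0.344
```

>>> {"api": "carry_out", "payload": {"moves": [[[0, 0, 0], [0, 0, 0.1], 0], [[0, 0, 0], [0, 0, 0.2], 0], [[0, 0, 0], [0, 0, 0.2], 0]]}}

```text
t: 7.6
eef_pos: [0.5219, -0.2884, 0.1872]
tool_rot: [-0.0, 0.69, 0.724, -0.0]
contact_force: [0.5, -0.6, -3.1]
gripper_width: 0.344
```

>>> {"api": "carry_out", "payload": {"moves": [[[0, 0, 0], [0, 0, 0.2], 0], [[0, 0, 0], [0, 0, 0.3], 0], [[0, 0, 0], [0, 0, 0.3], 0]]}}

```text
t: 7.98
eef_pos: [0.5219, -0.2885, 0.1844]
tool_rot: [-0.0, 0.69, 0.724, 0.0]
contact_force: [-0.1, 0.0, -1.4]
gripper_width: 0.341
```

>>> {"api": "carry_out", "payload": {"moves": [[[0, 0, 0], [0, 0, 0.1], 0], [[0, 0, 0], [0, 0, 0.2], 0], [[0, 0, 0], [0, 0, 0.2], 0]]}}

```text
t: 8.35
eef_pos: [0.522, -0.289, 0.183]
tool_rot: [0.0, 0.69, 0.723, 0.0]
contact_force: [-2.0, 0.0, 5.9]
gripper_width: 0.343
```

>>> {"api": "carry_out", "payload": {"moves": [[[0, 0, 0], [0, 0, 0.1], 0], [[0, 0, 0], [0, 0, 0.2], 0], [[0, 0, 0], [0, 0, 0.2], 0]]}}

```text
t: 8.72
eef_pos: [0.5221, -0.2896, 0.1819]
tool_rot: [0.001, 0.69, 0.723, 0.0]
contact_force: [-3.9, 0.1, 11.5]
gripper_width: 0.346
```

>>> {"api": "carry_out", "payload": {"moves": [[[0, 0, 0], [0.3, 0, 0], 0], [[0, 0, 0], [0.6, 0, 0], 0], [[0, 0, 0], [0.9, 0, 0], 0], [[0, 0, 0], [1.2, 0, 0], 0]]}}

```text
t: 9.22
eef_pos: [0.5216, -0.2796, 0.1823]
tool_rot: [0.003, 0.691, 0.723, -0.001]
contact_force: [-4.2, -7.2, 9.8]
gripper_width: 0.343
```

>>> {"api": "carry_out", "payload": {"moves": [[[0, 0, 0], [0, 0, 0.15], 0], [[0, 0, 0], [0, 0, 0.25], 0], [[0, 0, 0], [0.3, 0, 0.25], 0], [[0, 0, 0], [0.6, 0, 0.25], 0], [[0, 0, 0], [0.9, 0, 0.25], 0]]}}

```text
t: 9.85
eef_pos: [0.5214, -0.2734, 0.1811]
tool_rot: [0.005, 0.691, 0.722, -0.001]
contact_force: [-3.8, -7.7, 14.6]
gripper_width: 0.344
```

```bash
cat >> h.py <<'E'
def strip():
    o=bot.get_obs(); m=np.array([.5171,-.1885]); y=np.radians(92.5); u=np.array([np.cos(y),np.sin(y)]); d=o["eef_pos"][:2]-m
    T=rot(o["tool_rot"]).as_matrix()
    print("along mm",(d@u*1e3).round(1),"across",((d[0]*u[1]-d[1]*u[0])*1e3).round(1),"z",o["eef_pos"][2].round(4),"F",o["contact_force"].round(1),"M",o["torque"].round(2),"tooly ang",np.degrees(np.arctan2(T[1,1],T[0,1])).round(2),"tilt",np.degrees(T[:2,2]).round(2),"t",o["t"])
E
python3 -c "
from h import *
strip()"
```

```text
along mm -85.0 across 0.6 z 0.1811 F [-3.8 -7.7 14.6] M [-2.17  1.4   0.04] tooly ang 2.52 tilt [ 0.28 -0.47] t 9.85
```

>>> {"api": "carry_out", "payload": {"moves": [[[0, 0, 0], [0.4, 0, 0.1], 0], [[0, 0, 0], [0.8, 0, 0.15], 0], [[0, 0, 0], [1.2, 0, 0.15], 0], [[0, 0, 0], [1.6, 0, 0.15], 0], [[0, 0, 0], [2, 0, 0.15], 0]]}}

```text
t: 10.48
eef_pos: [0.5207, -0.2501, 0.1795]
tool_rot: [0.002, 0.691, 0.723, 0.0]
contact_force: [-5.6, -3.0, 21.5]
gripper_width: 0.34
```

```bash
python3 -c "
from h import *
strip()"
```

```text
along mm -61.7 across 0.9 z 0.1795 F [-5.6 -3.  21.5] M [-0.81  1.87 -0.05] tooly ang 2.61 tilt [ 0.21 -0.15] t 10.475
```

>>> {"api": "carry_out", "payload": {"moves": [[[0, 0, 0], [0.5, 0, 0], 0], [[0, 0, 0], [1, 0, 0], 0], [[0, 0, 0], [1.5, 0, 0], 0], [[0, 0, 0], [2, 0, 0], 0], [[0, 0, 0], [2.4, 0, 0], 0]]}}

```text
t: 11.1
eef_pos: [0.5199, -0.2257, 0.1793]
tool_rot: [0.002, 0.691, 0.723, 0.001]
contact_force: [-5.6, -1.5, 21.4]
gripper_width: 0.342
```

```bash
python3 -c "
from h import *
strip()"
```

```text
along mm -37.3 across 1.2 z 0.1793 F [-5.6 -1.5 21.4] M [-0.32  1.76 -0.03] tooly ang 2.63 tilt [ 0.22 -0.12] t 11.1
```

>>> {"api": "carry_out", "payload": {"moves": [[[0, 0, 0], [0.5, 0, 0], 0], [[0, 0, 0], [1, -0.05, 0], 0], [[0, 0, 0], [1.5, -0.1, 0], 0], [[0, 0, 0], [2, -0.1, 0], 0], [[0, 0, 0], [2.5, -0.1, 0], 0]]}}

```text
t: 11.72
eef_pos: [0.5185, -0.2006, 0.1793]
tool_rot: [0.003, 0.691, 0.723, 0.001]
contact_force: [-2.8, -1.8, 19.5]
gripper_width: 0.34
```

```bash
python3 -c "
from h import *
strip()"
```

```text
along mm -12.1 across 0.9 z 0.1793 F [-2.8 -1.8 19.5] M [-0.33  1.12 -0.03] tooly ang 2.63 tilt [ 0.3  -0.12] t 11.725
```

>>> {"api": "carry_out", "payload": {"moves": [[[0, 0, 0], [0.5, 0, 0.05], 0], [[0, 0, 0], [1, 0, 0.05], 0], [[0, 0, 0], [1.5, 0, 0.05], 0], [[0, 0, 0], [2, 0, 0.05], 0], [[0, 0, 0], [2.5, 0, 0.05], 0]]}}

```text
t: 12.35
eef_pos: [0.5175, -0.1758, 0.1788]
tool_rot: [0.003, 0.691, 0.723, 0.001]
contact_force: [-4.4, -1.0, 19.2]
gripper_width: 0.342
```

```bash
python3 -c "
from h import *
strip()"
```

```text
along mm 12.7 across 0.9 z 0.1788 F [-4.4 -1.  19.2] M [-0.37  1.13 -0.01] tooly ang 2.61 tilt [ 0.32 -0.11] t 12.35
```

>>> {"api": "carry_out", "payload": {"moves": [[[0, 0, 0], [0.5, 0, 0.05], 0], [[0, 0, 0], [1, 0, 0.05], 0], [[0, 0, 0], [1.5, 0, 0.1], 0], [[0, 0, 0], [2, 0, 0.1], 0], [[0, 0, 0], [2.5, 0, 0.1], 0]]}}

```text
t: 12.98
eef_pos: [0.5166, -0.1515, 0.1781]
tool_rot: [0.003, 0.691, 0.723, 0.001]
contact_force: [-3.6, -1.5, 21.4]
gripper_width: 0.338
```

```bash
python3 -c "
from h import *
strip()"
```

```text
along mm 37.0 across 1.2 z 0.1781 F [-3.6 -1.5 21.4] M [-0.49  1.11 -0.01] tooly ang 2.57 tilt [ 0.37 -0.14] t 12.975
```

>>> {"api": "carry_out", "payload": {"moves": [[[0, 0, 0], [0.5, 0, 0], 0], [[0, 0, 0], [1, -0.05, 0.05], 0], [[0, 0, 0], [1.5, -0.1, 0.05], 0], [[0, 0, 0], [2, -0.1, 0.05], 0], [[0, 0, 0], [2.5, -0.1, 0.05], 0]]}}

```text
t: 13.6
eef_pos: [0.5153, -0.1271, 0.1779]
tool_rot: [0.004, 0.691, 0.723, 0.002]
contact_force: [-2.8, -2.4, 22.5]
gripper_width: 0.34
```

```bash
python3 -c "
from h import *
strip()"
```

```text
along mm 61.4 across 0.9 z 0.1779 F [-2.8 -2.4 22.5] M [-0.75  0.67 -0.03] tooly ang 2.57 tilt [ 0.48 -0.19] t 13.6
```

>>> {"api": "carry_out", "payload": {"moves": [[[0, 0, 0], [0.6, 0, 0], 0], [[0, 0, 0], [1.2, 0, 0], 0], [[0, 0, 0], [1.8, 0, 0], 0], [[0, 0, 0], [2.4, 0, 0], 0], [[0, 0, 0], [3, 0, 0], 0]]}}

```text
t: 14.22
eef_pos: [0.514, -0.095, 0.1776]
tool_rot: [0.003, 0.691, 0.723, 0.002]
contact_force: [-3.0, -1.3, 21.2]
gripper_width: 0.341
```

```bash
python3 -c "
from h import *
strip()"
```

```text
along mm 93.6 across 0.9 z 0.1776 F [-3.  -1.3 21.2] M [-0.47  0.6  -0.  ] tooly ang 2.66 tilt [ 0.43 -0.04] t 14.225
```

>>> {"api": "carry_out", "payload": {"moves": [[[0, 0, 0], [0, 0, -1], 0], [[0, 0, 0], [0, 0, -3], 0], [[0, 0, 0], [0, 0, -5], 0], [[0, 0, 0], [1, 0, -7.5], 0], [[0, 0, 0], [4, 0, -7.5], 0]]}}

```text
t: 14.85
eef_pos: [0.5096, -0.0552, 0.2509]
tool_rot: [0.001, 0.692, 0.722, 0.001]
contact_force: [1.0, 0.0, -3.1]
gripper_width: 0.344
```

>>> {"api": "carry_out", "payload": {"moves": [[[0, 0, 0], [2, 4, 0], 0], [[0, 0, 0], [2, 8, 0], 0], [[0, 0, 0], [2, 8, 0], 0]]}}

```text
t: 15.22
eef_pos: [0.5897, -0.029, 0.2484]
tool_rot: [0.0, 0.69, 0.724, -0.0]
contact_force: [-1.3, -1.2, -3.2]
gripper_width: 0.341
```

Run:
```python
from h import *
o=bot.get_obs();print(o["eef_pos"],o["contact_force"],o["t"])
C=cam("wrist");w=save("wrist","w3.png");s=save("scene","s3.png");d=save("side","d3.png")
print(proj("wrist",[[.514,-.105,.065],[.52,-.272,.065]],C).round())
A=cv2.resize(s[180:250,125:235],(400,300),interpolation=cv2.INTER_CUBIC)
B=cv2.resize(d[220:310,215:315],(400,300),interpolation=cv2.INTER_CUBIC)
W=cv2.resize(w,(400,300),interpolation=cv2.INTER_AREA)
a=cv2.imread("pics/side0.png")[:,:,::-1]
D=cv2.resize(a[220:310,215:315],(400,300),interpolation=cv2.INTER_CUBIC)
cv2.imwrite("pics/v3.png",np.vstack([np.hstack([A,B]),np.hstack([W,D])])[:,:,::-1])
```

```text
[ 0.58971096 -0.02900971  0.24844361] [-1.25376376 -1.20982948 -3.17367677] 15.225
[[188. 235.]
 [195. 342.]]
```

View pics/v3.png

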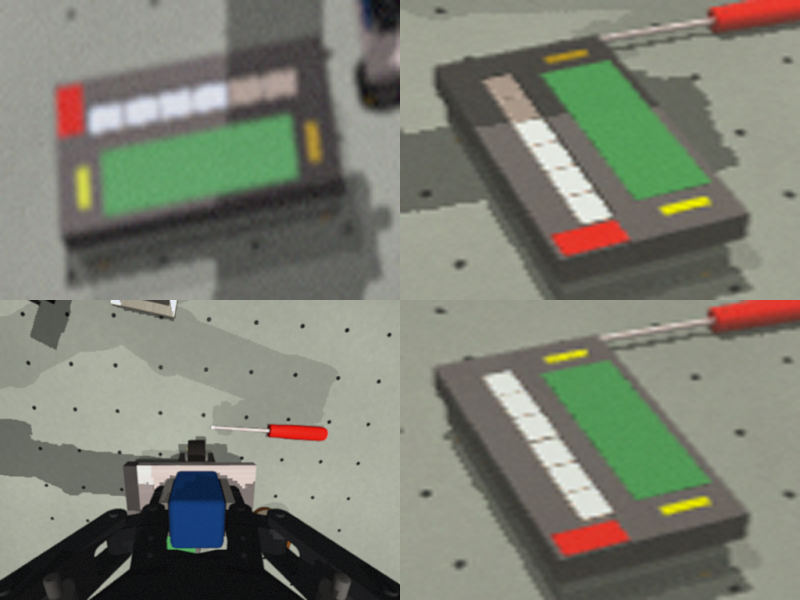

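```bash
python3 -c "
from h import *
go((.5,.2074,.25),80)"
```

```text
t 15.38 shift cm [24.18 -7.55 -0.13] turn deg [-1.100e-01 -7.000e-02 -7.735e+01] F [-0.   0.5 -4.3] pos [ 0.5866 -0.0306  0.2486] q [-0.49  0.37  0.56  1.8  -0.22  1.04  0.2 ]
```

>>> {"api": "carry_out", "payload": {"moves": [[[0, 0, -9.5], [4, -1.2, 0], 0], [[0, 0, -19], [8, -2.4, 0], 0], [[0, 0, -28], [12, -3.7, 0], 0], [[0, 0, -37], [16, -5, 0], 0], [[0, 0, -46], [20, -6.2, 0], 0]]}}

```text
t: 16.0
eef_pos: [0.5148, 0.167, 0.2494]
tool_rot: [-0.0, 0.351, 0.937, 0.0]
contact_force: [0.5, 0.1, -3.7]
gripper_width: 0.34
```

```bash
python3 -c "
from h import *
go((.5,.2074,.25),80)"
```

```text
t 16.0 shift cm [ 3.77  2.07 -0.06] turn deg [-0.000e+00 -2.000e-02 -3.105e+01] F [ 0.5  0.1 -3.7] pos [0.5148 0.167  0.2494] q [-0.71  0.26  0.33  1.89 -0.1   1.    0.52]
```

>>> {"api": "carry_out", "payload": {"moves": [[[0, 0, -8], [1, 0.5, 0], 0], [[0, 0, -16], [2, 1, 0], 0], [[0, 0, -24], [3, 1.6, 0], 0], [[0, 0, -31], [3.8, 2.1, 0], 0], [[0, 0, -31], [3.8, 2.1, 0], 0]]}}

```text
t: 16.62
eef_pos: [0.5008, 0.2075, 0.2493]
tool_rot: [-0.0, 0.09, 0.996, 0.0]
contact_force: [-0.1, -0.5, -2.9]
gripper_width: 0.342
```

Run:
```python
from h import *
np.set_printoptions(precision=2,suppress=True)
go((.5,.2074,.25),80)
m=np.array([.5171,-.1885]); y=np.radians(92.5); u=np.array([np.cos(y),np.sin(y)])
for n in("side","scene"):
    im=save(n,n+"4.png")[:,:,::-1]; b=cv2.imread(f"pics/{n}0.png")
    C=cam(n); p,M=C[4],C[5]
    for k in range(6):
        c=m+u*(-.070+.028*k); uv=proj(n,[[*c,.067]],C)[0]; dn=proj(n,[[*c,.063]],C)[0]-uv
        x,yv=uv.round().astype(int); g=lambda I:cv2.getRectSubPix(cv2.cvtColor(I,cv2.COLOR_BGR2GRAY),(22,22),(float(x),float(yv))).astype(np.float32)
        (d,r)=cv2.phaseCorrelate(g(b),g(im),cv2.createHanningWindow((22,22),cv2.CV_32F))
        H=lambda I:g(I).mean()
        print(n,k+1,"shift",np.array(d),"expected for 4mm",dn,"mm",4*np.dot(d,dn)/np.dot(dn,dn),round(r,2),H(b),H(im))
A=cv2.resize(cv2.imread("pics/scene4.png")[180:250,125:235],(400,300),interpolation=cv2.INTER_CUBIC)
B=cv2.resize(cv2.imread("pics/side4.png")[220:310,215:315],(400,300),interpolation=cv2.INTER_CUBIC)
A0=cv2.resize(cv2.imread("pics/scene0.png")[180:250,125:235],(400,300),interpolation=cv2.INTER_CUBIC)
B0=cv2.resize(cv2.imread("pics/side0.png")[220:310,215:315],(400,300),interpolation=cv2.INTER_CUBIC)
cv2.imwrite("pics/v4.png",np.vstack([np.hstack([A,B]),np.hstack([A0,B0])]))
```

```text
t 16.62 shift cm [ 0.07 -0.02 -0.07] turn deg [ 0.01 -0.03 -0.32] F [-0.1 -0.5 -2.9] pos [0.5  0.21 0.25] q [-0.69  0.26  0.22  1.89 -0.07  1.01  0.95]
side 1 shift [-0.26  1.51] expected for 4mm [-0.07  1.22] mm 4.962985221824274 1.0 132.72934 134.69835
side 2 shift [-0.17  0.64] expected for 4mm [-0.05  1.21] mm 2.1429982159801577 0.89 150.1157 150.19215
side 3 shift [-0.22  0.8 ] expected for 4mm [-0.04  1.21] mm 2.667022886467247 0.92 149.34297 149.23967
side 4 shift [-1.37  1.03] expected for 4mm [-0.03  1.2 ] mm 3.5721237681246456 0.77 149.09091 148.50827
side 5 shift [-0.86  0.88] expected for 4mm [-0.02  1.19] mm 3.03141212956626 0.89 146.99586 144.28305
side 6 shift [0.26 1.43] expected for 4mm [-0.01  1.17] mm 4.861169592840703 0.83 136.40909 132.76239
scene 1 shift [0.13 1.07] expected for 4mm [0.32 0.75] mm 5.0828561846609155 0.97 126.338844 130.41116
scene 2 shift [0.32 0.8 ] expected for 4mm [0.29 0.75] mm 4.288600834732962 0.92 138.41528 142.75414
scene 3 shift [-0.15  0.61] expected for 4mm [0.26 0.76] mm 2.6372349739676 0.98 138.96901 143.98553
scene 4 shift [0.32 0.99] expected for 4mm [0.23 0.76] mm 5.24499126831693 0.88 139.04752 144.06198
scene 5 shift [0.26 1.18] expected for 4mm [0.2  0.76] mm 6.1063316670989245 0.87 138.33678 143.07645
scene 6 shift [0.36 1.14] expected for 4mm [0.17 0.77] mm 6.064318501587303 0.98 130.66528 135.6033
```

View pics/v4.png

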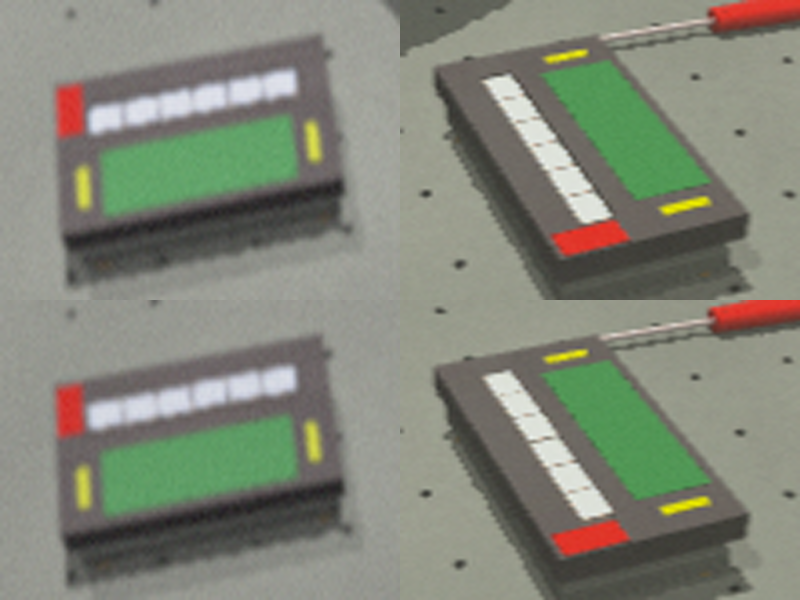

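All six segments shifted down by about 4 mm, and the contact heights under load lie on one straight line that includes the bare deck at both ends, so the strip is flush. Now I hang the roller back.

>>> {"api": "carry_out", "payload": {"moves": [[[0, 0, -0.3], [0, 0, 3.5], 0], [[0, 0, -0.3], [0, 0, 7], 0], [[0, 0, -0.3], [0, 0, 9.5], 0], [[0, 0, -0.3], [0, 0, 11], 0], [[0, 0, -0.3], [0, 0, 11], 0]]}}

```text
t: 17.35
eef_pos: [0.5014, 0.207, 0.1387]
tool_rot: [-0.001, 0.088, 0.996, -0.001]
contact_force: [0.2, -0.6, -2.9]
gripper_width: 0.341
```

```bash
python3 -c "
from h import *
go((.5002,.2072,.1300),80)"
```

```text
t 17.35 shift cm [0.12 0.   0.87] turn deg [-0.08 -0.07 -0.07] F [ 0.2 -0.6 -2.9] pos [0.5014 0.207  0.1387] q [-0.67  0.4   0.2   1.98 -0.11  0.77  0.99]
```

>>> {"api": "carry_out", "payload": {"moves": [[[0, 0, 0], [0.1, 0, 0.5], 0], [[0, 0, 0], [0.1, 0, 0.8], 0], [[0, 0, 0], [0.1, 0, 0.9], 0], [[0, 0, 0], [0.1, 0, 0.9], 0]]}}

```text
t: 17.85
eef_pos: [0.5008, 0.2079, 0.1305]
tool_rot: [0.0, 0.087, 0.996, 0.0]
contact_force: [0.1, -0.6, -3.2]
gripper_width: 0.343
```

>>> {"api": "carry_out", "payload": {"moves": [[[0, 0, 0], [0, 0, 0.1], 0], [[0, 0, 0], [0, 0, 0.1], 0], [[0, 0, 0], [0, 0, 0.1], 0]]}}

```text
t: 18.23
eef_pos: [0.501, 0.2079, 0.1298]
tool_rot: [0.0, 0.087, 0.996, 0.0]
contact_force: [-2.6, -1.8, 4.3]
gripper_width: 0.34
```

>>> {"api": "carry_out", "payload": {"moves": [[[0, 0, 0], [0, 0, 0], 3.6], [[0, 0, 0], [0, 0, 0], 5], [[0, 0, 0], [0, 0, 0], 6.5], [[0, 0, 0], [0, 0, 0], 6.5], [[0, 0, 0], [0, 0, 0], 6.5]]}}

```text
t: 18.85
eef_pos: [0.5007, 0.2079, 0.1293]
tool_rot: [-0.0, 0.087, 0.996, 0.0]
contact_force: [0.3, -0.0, 0.4]
gripper_width: 0.759
```

>>> {"api": "carry_out", "payload": {"moves": [[[0, 0, 0], [0, 0, -1.5], 6.5], [[0, 0, 0], [0, 0, -5], 6.5], [[0, 0, 0], [0, 0, -9], 6.5], [[0, 0, 0], [0, 0, -13], 6.5], [[0, 0, 0], [0, 0, -14], 6.5]]}}

```text
t: 19.48
eef_pos: [0.5022, 0.2083, 0.2731]
tool_rot: [0.002, 0.087, 0.996, 0.002]
contact_force: [1.2, 0.1, 0.5]
gripper_width: 0.759
```

Run:
```python
from h import *
o=bot.get_obs();print(o["t"],o["eef_pos"],o["contact_force"],o["gripper_width"])
w=save("wrist","w5.png");s=save("scene","s5.png");d=save("side","d5.png")
f=lambda I:cv2.resize(I,(400,300),interpolation=cv2.INTER_AREA)
Z=lambda I,x,y:cv2.resize(I[y:y+120,x:x+160],(400,300),interpolation=cv2.INTER_CUBIC)
cv2.imwrite("pics/v5.png",np.vstack([np.hstack([Z(w,170,120),Z(d,130,110)]),np.hstack([f(s),f(d)])])[:,:,::-1])
```

```text
19.475 [0.5021662  0.20831824 0.27314449] [1.20538897 0.0985272  0.46631889] 0.7590234085784128
```

View pics/v5.png

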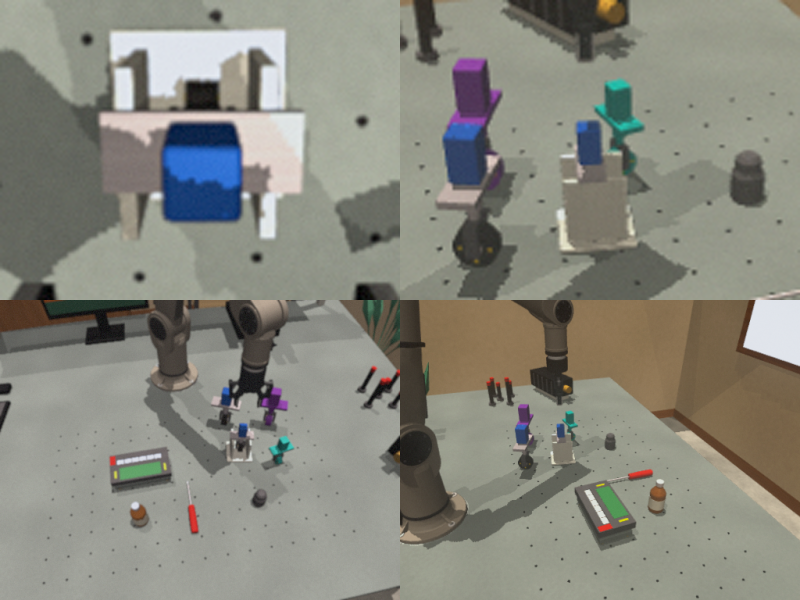

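The roller hangs upright with its plate across both rails. The gripper is clear and the bystanders are unmoved, so I'm handing in.

```bash
python3 -c "
from station import bot
print(bot.hand_in())"
```

```text
the job is handed in; nothing more can be done
None
```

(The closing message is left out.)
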